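# Close the tool case: slide the cover board home and press its latch

## Task

Close the red tool case on the step stool: push the grey cover board along its rails towards the yellow latch button until it drops fully into its locating notches, then press the latch button all the way down so that it stays down and locks the board. Use the fingertips only to push and press: never lift or tip the board, and leave the saucer, the bottom bracket tool and the two tire levers where they lie. Finish with the hand clear of everything.

Things in the scene. Friction and masses are not known exactly. Their poses are not given: they have to be found in the camera images.
- case: Red plastic tool case, open on top, fixed to the stool; 366 mm long (its x from -170 to +196), 133 mm wide. Origin: on its centreline at the underside (stool top). x axis: along the rails in the sliding direction, towards the latch; z up. Above the stool: side walls and the front stop for the board 80 mm, rear end wall 64 mm, rails (red ledges inside the long walls) 60 mm.
- seat (a point): Where the cover's origin ends up when home: case x = +70 mm, y = 0, 52 mm above the stool. Four 18 mm long, 8 mm deep notches with black floors in the rails take the board's four feet here (about +-2 mm play) and nowhere else, front and rear feet run on separate tracks; a front stop keeps the board from going farther.
- cover: Loose cover board on the rails, 0.2 to 0.45 kg: grey plate 150 (x, along the rails) x 120 x 6 mm with a black raised panel 90 x 90 x 16 mm in the middle. Origin: board centre at the level of its feet's undersides, 60 mm above the stool on the rails, 52 when dropped; plate top 15 mm, panel top 31 mm above it. Axes as the case's. Starts 75 to 155 mm short of home.
- push_face (a point): Middle of the upright rear face of the cover's black panel, 45 mm behind the board's centre and 23 mm above its origin: a good place to push towards case +x. Face 90 mm wide, 16 mm high; 30 mm of bare plate lies behind it. Sliding takes 1 to 5 N; a board still pressed against its stop may need the push taken off to drop.
- latch_top (a point): Centre of the top of the round yellow latch button (30 mm across), at case x = +170 mm, y = 0, 97 mm above the stool while up, 87 mm when fully pressed. Under it a 26 mm wide steel tongue reaches 37 mm back over the front edge of the seated board; it cannot go down fully on a board that has not dropped.
- latch (a joint): Travel of the latch button in m: 0 up, grows as it is pressed straight down, 0.010 fully down. About 3 N moves it; it has no spring and stays where it is left.
- saucer: White ceramic saucer, 110 mm across, 18 mm high, beside the case; leave alone. Origin: centre of its underside.
- bb_tool: Chrome bottom bracket tool, a splined round cup standing upright, 42 mm across, 40 mm high; leave alone. Origin: centre of its underside.
- lever_a: Steel tire lever lying flat near the case on the robot's side, about 115 mm long, 14 mm wide, 6 mm high; leave alone. Origin: centre of its underside.
- lever_b: Second steel tire lever, same as the first, lying on the far side of the case; leave alone. Origin: centre of its underside.
Mind the look-alikes: they are no part of the job. There is more than one size of the cover; the job needs the largest.

How it is judged:
On the way, in this order (a step that is already met when the one before it is completed fails the run):
1. the board has dropped into its notches, the latch button still up (z of cover in the frame of case below 0.0545 m and x of cover in the frame of case between 0.066 and 0.074 m and angle between cover's own z axis and vertical below 0.03 rad and value of joint latch below 0.003 m), for 0.2 s.
2. the latch button is pressed fully down (value of joint latch above 0.008 m), for 0.1 s.
At the end, for the whole second after the job is handed in: The board rests level in its notches (within 4 mm along the rails and 2.5 mm of its seated height), and the latch button stays at least 8 mm down of its 10 mm travel (z of cover in the frame of case below 0.0545 m and x of cover in the frame of case between 0.066 and 0.074 m and angle between cover's own z axis and vertical below 0.03 rad and linear speed of cover below 0.01 m/s and value of joint latch above 0.008 m); the robot touches nothing.
It fails at once if the board is lifted or tipped (z of cover in the frame of case above 0.068 m or angle between cover's own z axis and vertical above 0.15 rad).
It fails at once if the latch button is pressed before the board has dropped (value of joint latch above 0.004 m and z of cover in the frame of case above 0.057 m).
It fails at once if a bystander is moved or lifted (distance of any of saucer, bb_tool, lever_a, lever_b from where it was at the start of the episode above 0.02 m).
It also fails if it takes over 42 s, if anything falls off the work surface, if the arm or the gripper's body presses on something with over 40 N, if the wrist force passes 120 N, or if a joint passes its speed limit or range.

## Robot

A 6-joint arm with a two-finger parallel gripper is mounted at the origin on the work surface. World frame = base frame: x ahead of the robot, y to its left, z up, the work surface at z = 0. Lengths are in m, angles in rad, forces in N, time in s.
With the tool pointing down it reaches from about 0.4 to 0.825 m from the base axis. Payload 7 kg.
Tool frame: the origin (TCP) lies midway between the tips of the shut fingers; the grasp point (between the pads) lies 19 mm behind it; y points along the fingers, z is the direction in which the jaws open and shut, and the axes are right-handed (so a half turn about y gives the same grasp; the last joint's range is limited). The gripper opens to 88 mm and grips with 3 to 60 N. Pads are 19 mm wide; open, the fingers measure 130 mm over their backs; the gripper's body (78 mm by 193 mm) begins 47 mm behind the grasp point.
Start: joints at [1.496, 0.359, 0.012, 0, -1.224, -0.288], TCP at [0.24, 0.631, 0.227] pointing down, gripper open.
Joint ranges: [-3.07, 3.07], [-1.43, 2.12], [-1.02, 1.25], [-3.03, 1.67], [-3.05, -0], [-3.03, 3.03]. Speed limits (rad/s): [2.39, 2.39, 3.01, 3.14, 3.14, 3.14].

## Interface

Orientations are given as a unit quaternion [x, y, z, w].
In Python, from rig import ctrl gives the robot as it stands.
- The arm moves only by the tool arm_command, never from a script. Its argument "series" is a list that holds one entry, the list of rows, each a list of 7 numbers: the turn, a rotation vector about the world's x, y, z in degrees, then the shift along the world's x, y, z in cm, then the closure, from 0 (fully open) to 1 (shut). A call has 1 to 10 rows; each row shifts and turns the commanded pose from where the row before left it; what a row does not reach is not made up. A row lasts 1/8 s, in which the tool goes at most 62.5 mm and 10.7 degrees, less where a joint would pass 70% of its speed; a pose out of reach is approached as far as the arm can. A call is refused whole if a number of a shift passes 6.25 or a number of a turn 10.7, either way. A call with a gripper value outside its range is refused whole. The fingers move at their own pace and stop on an object; "newtons" is the grip in N (left out, the last holds). Time passes only in rows, so rows that do not move let the fingers close. It gives the time, the measured TCP pose, the force and the opening at its end, in the units of the state.
- ctrl.observe(): the state, without advancing time (a new reading comes with each control period).
- ctrl.read_camera(name): name is "scene" or "top"; returns a dict with "color" (480x640x3 uint8, red, green, blue), "fx", "fy", "cx", "cy" (pixels), "k1" (the pictures are not rectified: a ray, as slopes to the right and down, at radius r is drawn at 1 + k1 r^2 times it, then the intrinsics apply), "rvec" (rotation vector, rad) and "tvec" (3), from world to camera coordinates, as OpenCV has them. Camera axes: x right, y down, z forward; pixel columns grow to the right and rows downward; lengths in m; the calibration is good to about 2 mm. A picture is of the moment at which its call begins. There is no depth.
- ctrl.hand_in(): hands the job in, once; it reports no verdict.
Trained networks look in the newest picture that a camera, given by its name, has taken for a name from the list of things; names that differ only in an ending like _2 or _b are one class to them, and where a whole thing is asked for, a point or a joint stands for the part that bears it (a point fixed in the world has none). Each returns a list of dicts, best first, with "score" (0 to 1); they miss things now and then, are a little off and sometimes report something else, mostly with a low value. They report only what shows in the picture. A call takes as long as a camera call. They do not tell look-alikes from the thing itself.
- ctrl.silhouettes(camera, name): "pixels" (480x640 bool, what is visible of it) and "rect" ([left, top, right, bottom] in pixels, round what is visible of it).
The state is a dict: "t": time; "joints": joint angles; "qvel": joint speeds; "joint_torque": joint torques, N m; "eef_pos": TCP position; "orientation": TCP orientation; "contact_force": force on the tool from outside, world axes, zero at the start; "moment": the same for the moment, N m; "width": finger opening in m.
Only numpy, scipy, OpenCV 4.12 (cv2) and the standard library are available. Lean on these libraries where they do the work, as an engineer would, in place of code of your own. Each camera call takes 0.05 s, during which the arm holds its last target.

## Working session

There is one attempt and no reset: what is moved stays moved. The work goes in short steps, Python scripts to look and compute and a tool call to move; the robot and the scene stay as the last step left them, time stands still between calls to the robot, and variables do not carry over. Pictures are saved under pics/ and viewed, and the job is handed in when it is done.

Besides the shell and the picture viewer there is one more tool, called after ">>>" by a JSON object that holds its "name" and its "arguments", one argument or row to a line. arm_command: Moves the arm, as the interface text tells. Its arguments: {"type":"object","properties":{"series":{"type":"array","items":{"type":"array","items":{"type":"array","items":{"type":"number"}}}},"newtons":{"type":"number"}},"required":["series"]}

```bash
mkdir -p pics; ls; python3 - <<'E'
from rig import ctrl
import cv2
s=ctrl.observe(); print({k:(v if not hasattr(v,'round') else v) for k,v in s.items()})
for n in("scene","top"):
    c=ctrl.read_camera(n); cv2.imwrite(f"pics/{n}0.png",c["color"][:,:,::-1])
    print(n,{k:v for k,v in c.items() if k!="color"})
    for o in("cover","case","latch_top","saucer","bb_tool","lever_a"):
        for r in ctrl.silhouettes(n,o): print(o,round(r["score"],2),r["rect"],r["pixels"].sum())
E
```

```text
pics
{'t': 0.0, 'joints': array([ 1.49610104e+00,  3.59389247e-01,  1.10688686e-02, -3.43998700e-04,
       -1.22408077e+00, -2.88092011e-01]), 'qvel': array([-8.60693643e-05,  2.32734931e-03,  1.02021698e-03, -1.93115118e-03,
       -1.54132751e-03, -8.68597358e-04]), 'joint_torque': array([-9.27269211e-04, -5.82720459e+01,  2.93044746e+01,  6.99720070e+00,
        7.10932160e-03, -1.53370070e-04]), 'eef_pos': array([0.23940484, 0.63060724, 0.22562661]), 'orientation': array([-0.12754986, -0.6949214 ,  0.69607408,  0.12765641]), 'contact_force': array([0.10633117, 0.25466917, 0.13564985]), 'moment': array([-0.01304687, -0.00174556, -0.04993671]), 'width': 0.08773480656373557}
scene {'fx': 436.95816674862175, 'fy': 436.95816674862175, 'cx': 320.0722531353695, 'cy': 236.59886660465386, 'k1': 0.016067695832585625, 'rvec': array([ 1.42681604,  2.06168007, -0.91701447]), 'tvec': array([ 0.20035792, -0.26101775,  1.29992809])}
cover 0.8 [260.1, 201.7, 342.2, 253.9] 2683
cover 0.77 [271.3, 183.4, 317.4, 209.4] 764
cover 0.64 [168.3, 208.0, 233.1, 249.1] 1406
case 0.55 [234.9, 193.6, 416.7,
[... 155 characters left out ...]
ver_a 0.87 [350.0, 309.1, 380.8, 360.0] 469
top {'fx': 567.8433087761999, 'fy': 567.8433087761999, 'cx': 308.5658021726609, 'cy': 236.54232140460303, 'k1': -0.02833402631879868, 'rvec': array([ 2.15368333, -2.10471057,  0.12251164]), 'tvec': array([-0.0227995 ,  0.56205048,  0.96781932])}
cover 0.84 [298.8, 232.4, 388.9, 309.0] 6188
cover 0.7 [453.2, 236.9, 511.4, 308.8] 3273
cover 0.62 [357.8, 342.7, 431.9, 405.8] 3553
case 0.89 [205.6, 227.2, 420.7, 315.7] 10516
latch_top 0.77 [212.7, 252.7, 244.5, 272.7] 475
saucer 0.66 [329.5, 162.1, 389.8, 217.9] 2716
bb_tool 0.58 [281.6, 176.9, 303.4, 201.4] 474
lever_a 0.87 [276.0, 325.3, 339.9, 336.9] 472
lever_a 0.86 [236.8, 160.3, 244.5, 217.1] 442
```

View pics/scene0.png

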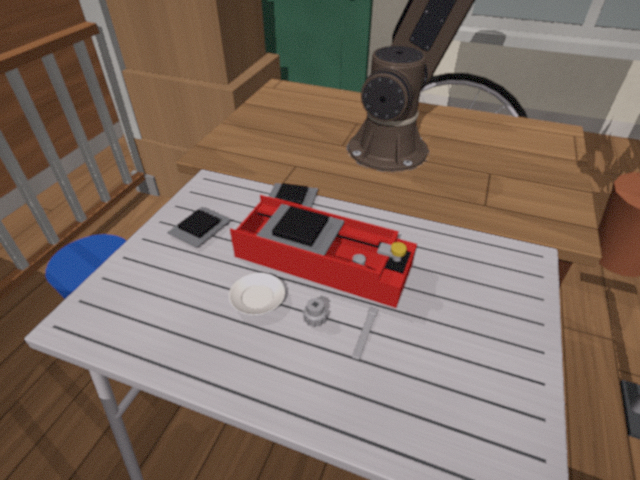

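View pics/top0.png

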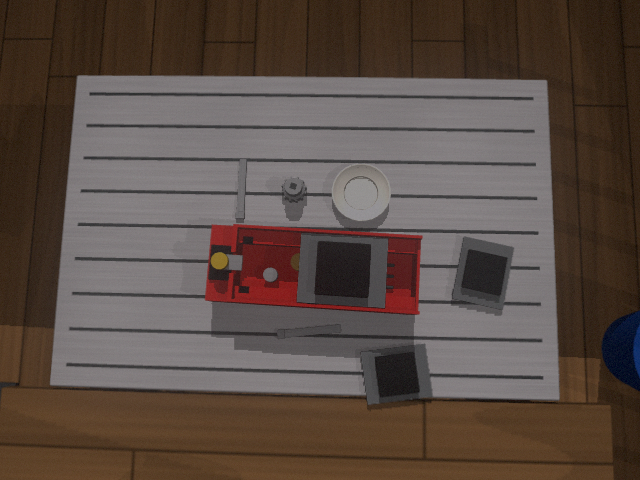

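The boards that could be taken for the cover are the one in the red case, at top (345,270) / scene (302,228), a small one at top (484,273) / scene (199,225), and a small one at top (397,375) / scene (294,194). I choose the one on the case's rails because it is the largest. I'll check it in close crops.

```bash
python3 - <<'E'
import cv2
a=cv2.imread("pics/top0.png")[215:325,195:435]; cv2.imwrite("pics/ctop.png",cv2.convertScaleAbs(cv2.resize(a,None,fx=3.3,fy=3.3,interpolation=2),alpha=1.6))
a=cv2.imread("pics/scene0.png")[180:320,225:425]; cv2.imwrite("pics/cscene.png",cv2.convertScaleAbs(cv2.resize(a,None,fx=4,fy=4,interpolation=2),alpha=1.2))
E
```

```text
(no output)
```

View pics/ctop.png

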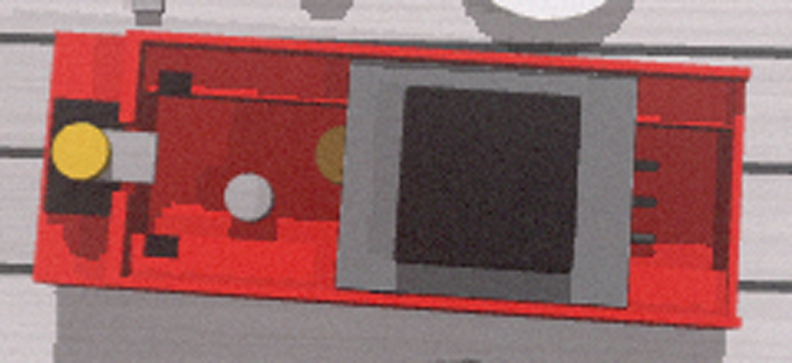

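View pics/cscene.png

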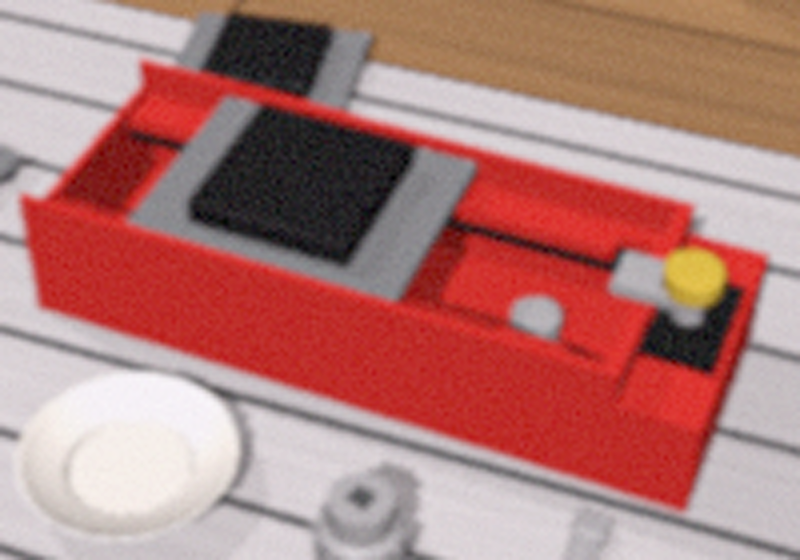

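The crops confirm it. The in-case board (plate corners at top crop (350,60), (637,77), (628,306), (337,288)) lies on the rails. The yellow button is at crop (80,151), and the notches near it are black. Next I'll fit the pose.

```bash
cat > h.py <<'E'
import numpy as np, cv2
from scipy.optimize import least_squares
from scipy.spatial.transform import Rotation as R
K={"scene":(436.958,436.958,320.072,236.599,0.016068,[1.42681604,2.06168007,-0.91701447],[0.20035792,-0.26101775,1.29992809]),
"top":(567.843,567.843,308.566,236.542,-0.028334,[2.15368333,-2.10471057,0.12251164],[-0.0227995,0.56205048,0.96781932])}
def proj(n,P):
    fx,fy,cx,cy,k,r,t=K[n]
    return cv2.projectPoints(np.asarray(P,float).reshape(-1,3),np.array(r),np.array(t),np.array([[fx,0,cx],[0,fy,cy],[0,0,1]]),np.array([k,0,0,0.]))[0][:,0]
def T(p,P):
    return R.from_euler('z',p[3]).apply(np.asarray(P,float).reshape(-1,3))+p[:3]
E
cat > fit.py <<'E'
from h import *
t=lambda u,v:(195+u/3.3-.35,215+v/3.3-.35)
s=lambda u,v:(225+u/4-.37,180+v/4-.37)
D=[("top",t(80,151),(170,0,97)),("top",t(749,72),(-170,-66.5,80)),("top",t(740,326),(-170,66.5,80)),
("scene",s(22,198),(-170,-66.5,80)),("scene",s(143,62),(-170,66.5,80)),("scene",s(40,303),(-170,-66.5,0)),("scene",s(690,508),(196,-66.5,0)),("scene",s(695,272),(170,0,97))]
C=[("top",t(350,60),(75,-60,15)),("top",t(637,77),(-75,-60,15)),("top",t(628,306),(-75,60,15)),("top",t(337,288),(75,60,15)),
("scene",s(233,97),(-75,60,15)),("scene",s(475,162),(75,60,15))]
def f(p): return np.concatenate([proj(n,T(p,np.array(X)/1e3))[0]-np.array(u) for n,u,X in D])
best=min((least_squares(f,[.4,0,.1,a],loss='soft_l1') for a in np.arange(-3,3.2,1)),key=lambda r:r.cost)
p=best.x; print("case",p.round(4),"deg",np.degrees(p[3]).round(2)); print(f(p).reshape(-1,2).round(1))
def g(q):
    out=[]
    for n,u,X in C:
        L=R.from_euler('z',q[2]).apply(np.array(X)/1e3)+[q[0],q[1],.06]
        out.append(proj(n,T(p,L))[0]-np.array(u))
    return np.concatenate(out)
r=least_squares(g,[-.03,0,0],loss='soft_l1'); print("cover in case",r.x.round(4)); print(g(r.x).reshape(-1,2).round(1))
for nm,X in(("button",(.17,0,.097)),("push_face",(r.x[0]-.045,0,.083)),("seat face",(.025,0,.075))): print(nm,T(p,X).round(4))
for n in K: 
    rr=R.from_rotvec(K[n][5]); print(n,"cam at",(-rr.inv().apply(K[n][6])).round(3))
from scipy.spatial.transform import Rotation
print("tool axes",Rotation.from_quat([-0.12754986,-0.6949214,0.69607408,0.12765641]).as_matrix().round(3))
E
python3 fit.py
```

```text
case [ 0.5031 -0.0314 -0.0027  1.5303] deg 87.68
[[-0.2  0.5]
 [ 0.  -0.9]
 [-0.2  0.7]
 [-0.4 -0.1]
 [ 0.2 -1.1]
 [ 0.   1.2]
 [-0.8  1.3]
 [ 0.1 -0.7]]
cover in case [-0.0387 -0.0004  0.0031]
[[ 0.  -0.4]
 [ 0.3 -0.5]
 [-0.   0.4]
 [-0.6  0.4]
 [-1.5 -0.4]
 [ 0.6 -0. ]]
button [[0.51   0.1385 0.0943]]
push_face [[ 0.4997 -0.1149  0.0803]]
seat face [[ 0.5041 -0.0064  0.0723]]
scene cam at [1.141 0.21  0.673]
top cam at [ 0.414 -0.045  1.039]
tool axes [[-0.935 -0.    -0.355]
 [ 0.355 -0.002 -0.935]
 [-0.    -1.     0.002]]
```

>>> {"name": "arm_command", "arguments": {
  "series": [
    [[0,0,-10.2,3.5,-5,0,1],[0,0,-10.2,3.5,-5,0,1],[0,0,-10.2,3.5,-5,0,1],[0,0,-10.2,3.5,-5,0,1],[0,0,-10.2,3.5,-5,0,1],[0,0,-10.2,3.5,-5,0,1],[0,0,-10.2,3.5,-5,0,1],[0,0,0,0.2,-5.9,0,1],[0,0,0,0.2,-5.9,0,1],[0,0,0,0.2,-5.9,0,1]]
  ],
  "newtons": 20
}}

```text
t: 1.95
eef_pos: [0.4904, 0.1022, 0.2268]
orientation: [0.509, 0.491, -0.49, -0.509]
contact_force: [1.3, -0.0, 1.1]
width: 0.001
```

>>> {"name": "arm_command", "arguments": {
  "series": [
    [[0,0,0,0.2,-5.9,0,1],[0,0,0,0.2,-5.9,0,1],[0,0,0,0.2,-5.9,0,1],[0,0,0,0.2,-5.4,0,1],[0,0,0,0,0,-6,1],[0,0,0,0,0,-4,1],[0,0,0,0,0,0,1],[0,0,0,0,0,0,1]]
  ]
}}

```text
t: 2.95
eef_pos: [0.4998, -0.1269, 0.1282]
orientation: [0.51, 0.491, -0.49, -0.509]
contact_force: [0.2, -0.1, 0.5]
width: 0.0002
```

```bash
python3 - <<'E'
from rig import ctrl
import cv2
print({k:v.round(4) if hasattr(v,'round') else v for k,v in ctrl.observe().items() if k in('t','eef_pos','contact_force','width')})
a=[]
for n,(u,v,w,h) in(("top",(195,180,260,160)),("scene",(215,120,220,200))):
    c=ctrl.read_camera(n)["color"][:,:,::-1][v:v+h,u:u+w]; cv2.imwrite(f"pics/{n}1.png",cv2.resize(c,None,fx=3,fy=3,interpolation=2))
E
```

```text
{'t': 2.95, 'eef_pos': array([ 0.4998, -0.1269,  0.1282]), 'contact_force': array([ 0.2161, -0.1471,  0.5106]), 'width': 0.00021627758189363312}
```

View pics/top1.png

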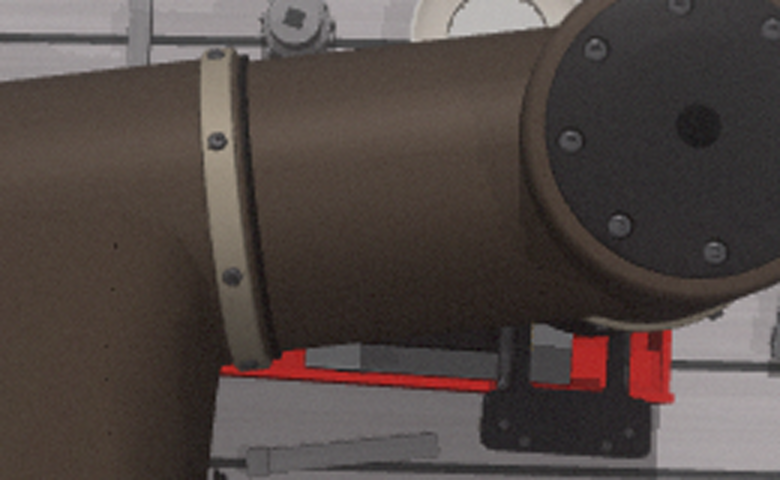

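View pics/scene1.png

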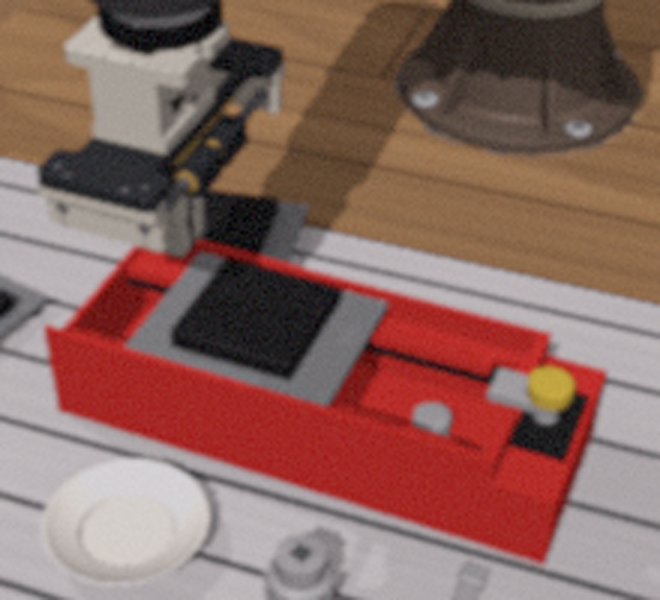

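The picture shows the fingertips at scene crop (180,245), just behind the board's black panel and high above it. I'll lower them behind the panel.

>>> {"name": "arm_command", "arguments": {
  "series": [
    [[0,0,0,0,-0.7,0,1],[0,0,0,0,0,-2.5,1],[0,0,0,0,0,-1.5,1],[0,0,0,0,0,-0.6,1],[0,0,0,0,0,0,1]]
  ]
}}

```text
t: 3.68
eef_pos: [0.4986, -0.134, 0.0805]
orientation: [-0.509, -0.49, 0.491, 0.509]
contact_force: [0.4, -0.2, -0.1]
width: 0.0006
```

```bash
python3 - <<'E'
from rig import ctrl
import cv2
from h import *
s=ctrl.observe(); print(s["eef_pos"],s["contact_force"])
print(proj("scene",s["eef_pos"]))
u,v,w,h=225,140,180,130
c=ctrl.read_camera("scene")["color"][:,:,::-1][v:v+h,u:u+w]; cv2.imwrite("pics/scene2.png",cv2.resize(c,None,fx=4,fy=4,interpolation=2))
E
```

```text
[ 0.49858658 -0.13404951  0.08052553] [ 0.42341544 -0.15375069 -0.13093713]
[[273.36078416 217.15456933]]
```

View pics/scene2.png

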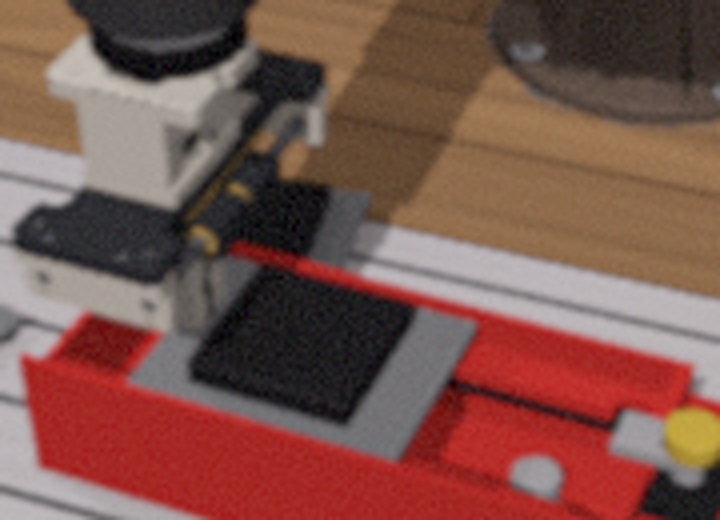

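The fingers sit just above the bare plate behind the panel, with the tip at scene crop (190,330), and nothing is touching. Now I'll push.

>>> {"name": "arm_command", "arguments": {
  "series": [
    [[0,0,0,0.03,0.7,0,1],[0,0,0,0.03,0.7,0,1],[0,0,0,0.04,0.9,0,1],[0,0,0,0.04,1,0,1],[0,0,0,0.04,1,0,1],[0,0,0,0.04,1,0,1],[0,0,0,0.04,1,0,1],[0,0,0,0.04,1,0,1],[0,0,0,0.04,1,0,1],[0,0,0,0.04,1,0,1]]
  ]
}}

```text
t: 4.97
eef_pos: [0.5023, -0.0403, 0.0805]
orientation: [-0.509, -0.49, 0.49, 0.509]
contact_force: [1.0, -3.7, 3.2]
width: 0.0001
```

```bash
python3 - <<'E'
from rig import ctrl
import cv2
s=ctrl.observe(); print(s["eef_pos"],s["contact_force"])
u,v,w,h=225,140,200,150
c=ctrl.read_camera("scene")["color"][:,:,::-1][v:v+h,u:u+w]; cv2.imwrite("pics/scene3.png",cv2.resize(c,None,fx=4,fy=4,interpolation=2))
E
```

```text
[ 0.50230861 -0.04034813  0.08053546] [ 1.01252262 -3.69354099  3.15514373]
```

View pics/scene3.png

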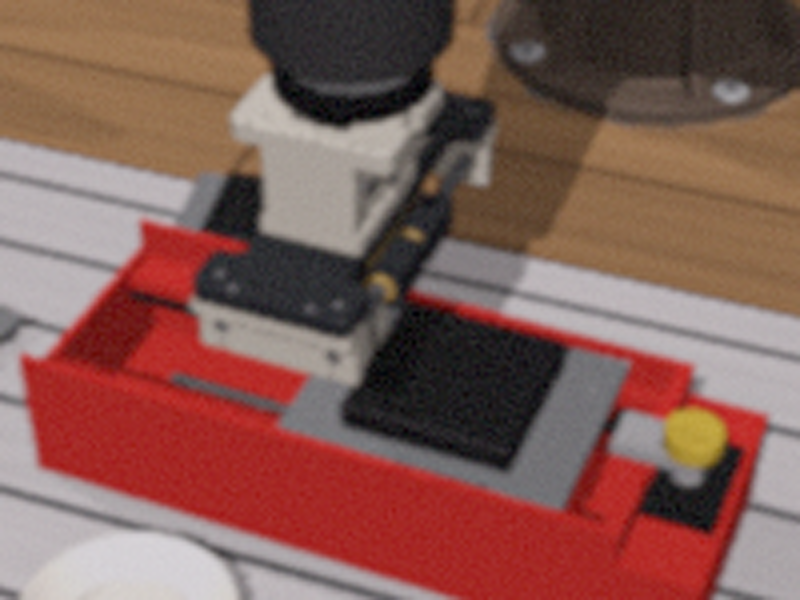

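The board slides straight with about 4 N, and its front edge is nearing the steel tongue at crop (610,430). I'll approach home in small steps.

>>> {"name": "arm_command", "arguments": {
  "series": [
    [[0,0,0,0.01,0.3,0,1],[0,0,0,0.01,0.3,0,1],[0,0,0,0.01,0.3,0,1],[0,0,0,0.01,0.3,0,1],[0,0,0,0,0,0,1]]
  ]
}}

```text
t: 5.65
eef_pos: [0.5028, -0.0286, 0.0805]
orientation: [-0.509, -0.49, 0.49, 0.51]
contact_force: [-1.2, -0.0, -0.0]
width: 0.0004
```

>>> {"name": "arm_command", "arguments": {
  "series": [
    [[0,0,0,0.01,0.25,0,1],[0,0,0,0.01,0.25,0,1],[0,0,0,0.01,0.25,0,1],[0,0,0,0,0,0,1]]
  ]
}}

```text
t: 6.15
eef_pos: [0.5032, -0.0212, 0.0806]
orientation: [-0.509, -0.491, 0.49, 0.509]
contact_force: [0.1, 0.8, -0.6]
width: 0.0003
```

```bash
python3 - <<'E'
from rig import ctrl
import cv2
s=ctrl.observe(); print(s["eef_pos"],s["contact_force"])
u,v,w,h=225,140,200,150
c=ctrl.read_camera("scene")["color"][:,:,::-1][v:v+h,u:u+w]; cv2.imwrite("pics/scene4.png",cv2.resize(c,None,fx=4,fy=4,interpolation=2))
E
```

```text
[ 0.50318026 -0.0211526   0.08057664] [ 0.14647097  0.79607731 -0.59598294]
```

View pics/scene4.png

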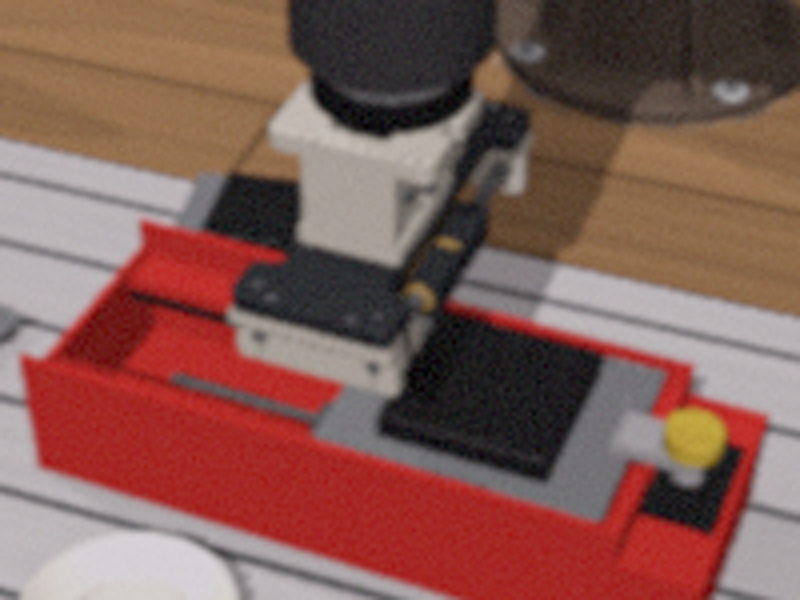

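```bash
python3 - <<'E'
from h import *
p=[0.5031,-0.0314,-0.0027,1.5303]
for x in(.062,.066,.070,.074):
  for z in(.052,.06):
    L=np.array([[.075,60e-3,.015],[.045,.045,.031],[.045,-.045,.031],[-.045,-.045,.031],[-.075,-.06,.015]])+[x,0,z]
    print(x,z,((proj("scene",T(p,L))-[225-.37,140-.37])*4).round().astype(int).tolist())
E
```

```text
0.062 0.052 [[657, 382], [596, 361], [540, 474], [368, 424], [301, 450]]
0.062 0.06 [[659, 370], [598, 349], [541, 462], [368, 412], [301, 438]]
0.066 0.052 [[665, 384], [604, 363], [547, 476], [375, 426], [308, 452]]
0.066 0.06 [[666, 372], [605, 351], [549, 464], [375, 414], [308, 441]]
0.07 0.052 [[672, 386], [611, 365], [555, 479], [383, 428], [316, 454]]
0.07 0.06 [[674, 374], [613, 353], [557, 467], [383, 416], [315, 443]]
0.074 0.052 [[680, 388], [619, 367], [563, 481], [390, 430], [323, 457]]
0.074 0.06 [[681, 376], [620, 355], [565, 469], [390, 419], [323, 445]]
```

The panel corners at crop (603,352) and (547,467) match x ≈ 66 mm at z ≈ 60 mm, so the board hasn't dropped yet and needs a few mm more.

>>> {"name": "arm_command", "arguments": {
  "series": [
    [[0,0,0,0,0.15,0,1],[0,0,0,0,0.15,0,1],[0,0,0,0,0,0,1]]
  ]
}}

```text
t: 6.58
eef_pos: [0.5032, -0.0183, 0.0806]
orientation: [0.509, 0.49, -0.49, -0.509]
contact_force: [-0.4, 0.2, -0.1]
width: 0.001
```

```bash
cat > look.py <<'E'
from rig import ctrl
import cv2,sys
s=ctrl.observe(); print(s["t"],s["eef_pos"].round(4),s["contact_force"].round(2))
u,v,w,h=225,140,200,150
c=ctrl.read_camera("scene")["color"][:,:,::-1][v:v+h,u:u+w]; cv2.imwrite(sys.argv[1],cv2.resize(c,None,fx=4,fy=4,interpolation=2))
E
python3 look.py pics/scene5.png
```

```text
6.575 [ 0.5032 -0.0183  0.0806] [-0.44  0.19 -0.13]
```

View pics/scene5.png

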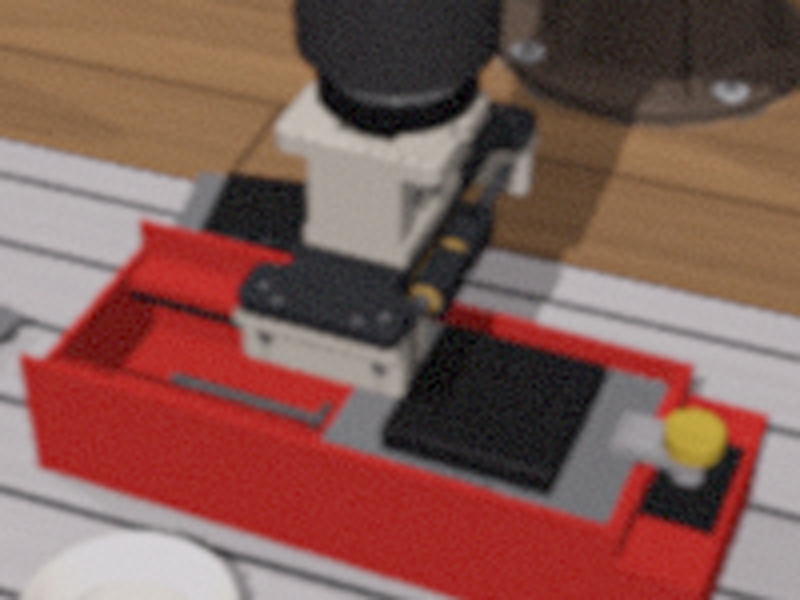

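The board has dropped: its panel corner is now at crop (606,365) and the plate is below the wall top. I'll back off, lift, and go over the button.

>>> {"name": "arm_command", "arguments": {
  "series": [
    [[0,0,0,0,-0.8,0,1],[0,0,0,0,0,0,1],[0,0,0,0,0,6,1],[0,0,0,0.2,5.5,0,1],[0,0,0,0.2,5.5,0,1],[0,0,0,0.2,5.5,0,1],[0,0,0,0.05,0,0,1],[0,0,0,0,0,0,1]]
  ]
}}

```text
t: 7.62
eef_pos: [0.5093, 0.1385, 0.1403]
orientation: [-0.509, -0.49, 0.491, 0.509]
contact_force: [0.9, 0.3, -0.4]
width: 0.0007
```

```bash
python3 look.py pics/scene6.png
```

```text
7.625 [0.5093 0.1385 0.1403] [ 0.92  0.32 -0.43]
```

View pics/scene6.png

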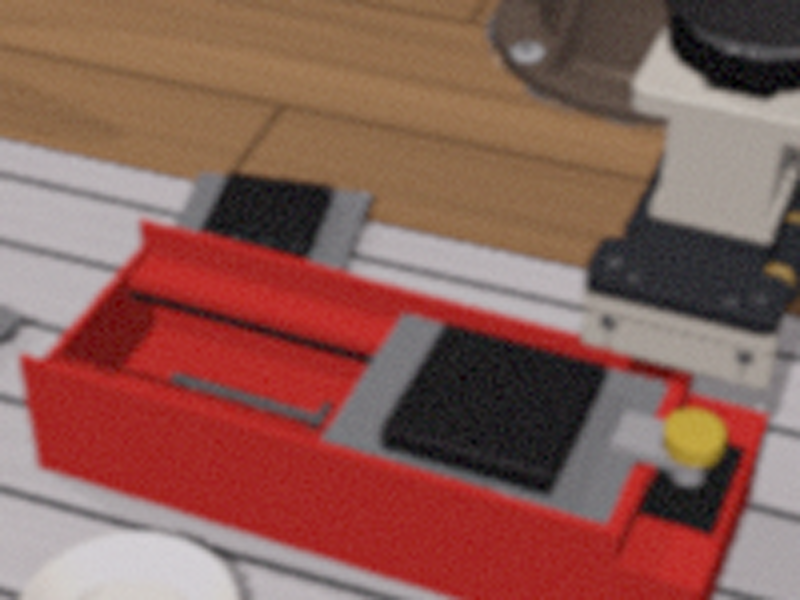

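```bash
python3 - <<'E'
from h import *
p=[0.5031,-0.0314,-0.0027,1.5303]
for x in(.066,.07):
  for z in(.052,.06):
    L=np.array([[.075,60e-3,.015],[-.075,.06,.015],[-.045,.045,.031],[.045,.045,.031],[.045,-.045,.031],[-.045,-.045,.031]])+[x,0,z]
    print(x,z,((proj("scene",T(p,L))-[225-.37,140-.37])*4).round().astype(int).tolist())
print((proj("scene",[[.5093,.1385,.1403],[.5093,.1385,.0943],[.5032,-.0183,.0806]])-[225-.37,140-.37])*4)
from rig import ctrl
c=ctrl.read_camera("scene")["color"][:,:,::-1][90:290,300:500]; cv2.imwrite("pics/scene7.png",cv2.resize(c,None,fx=3,fy=3,interpolation=2))
E
```

```text
0.066 0.052 [[665, 384], [400, 312], [441, 319], [604, 363], [547, 476], [375, 426]]
0.066 0.06 [[666, 372], [400, 301], [442, 308], [605, 351], [549, 464], [375, 414]]
0.07 0.052 [[672, 386], [406, 314], [448, 321], [611, 365], [555, 479], [383, 428]]
0.07 0.06 [[674, 374], [407, 303], [449, 310], [613, 353], [557, 467], [383, 416]]
[[708.04567176 356.21408769]
 [695.80706843 428.18930535]
 [395.54825626 366.00512439]]
```

View pics/scene7.png

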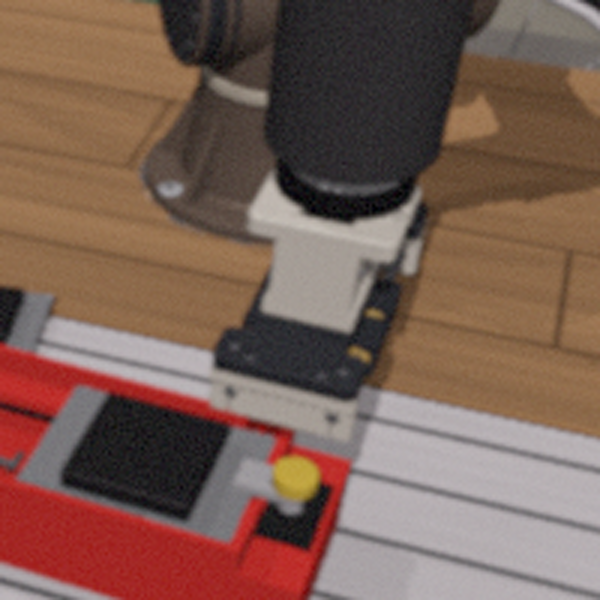

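The board's corners, front (604,365) and rear (407,315), match x = 70, z = 52, so it is level and seated. The hand's body hides the tips above the button. I'll press down.

>>> {"name": "arm_command", "arguments": {
  "series": [
    [[0,0,0,0,0,-3,1],[0,0,0,0,0,-0.8,1],[0,0,0,0,0,-0.5,1],[0,0,0,0,0,-0.3,1],[0,0,0,0,0,-0.3,1],[0,0,0,0,0,0,1]]
  ]
}}

```text
t: 8.48
eef_pos: [0.5098, 0.1388, 0.0918]
orientation: [0.509, 0.491, -0.49, -0.509]
contact_force: [-0.0, -0.5, 0.1]
width: 0.0004
```

>>> {"name": "arm_command", "arguments": {
  "series": [
    [[0,0,0,0,0,-0.3,1],[0,0,0,0,0,-0.2,1]]
  ]
}}

```text
t: 8.72
eef_pos: [0.51, 0.1388, 0.0871]
orientation: [0.509, 0.491, -0.49, -0.509]
contact_force: [-7.7, -0.6, 23.3]
width: 0.0005
```

>>> {"name": "arm_command", "arguments": {
  "series": [
    [[0,0,0,0,0,-0.1,1],[0,0,0,0,0,0,1]]
  ]
}}

```text
t: 8.98
eef_pos: [0.5099, 0.1388, 0.0871]
orientation: [0.509, 0.491, -0.49, -0.509]
contact_force: [-5.6, -1.3, 18.3]
width: 0.0004
```

There's a hard stop at z = 0.087, which is the fully pressed height. I'll retreat and check.

>>> {"name": "arm_command", "arguments": {
  "series": [
    [[0,0,0,0,0,1,1],[0,0,0,0,0,6,1],[0,0,0,0,0,6,1],[0,0,0,0,6,0,1],[0,0,0,0,6,0,1],[0,0,0,0,6,0,1],[0,0,0,0,6,0,1],[0,0,0,0,0,0,1],[0,0,0,0,0,0,1]]
  ]
}}

```text
t: 10.1
eef_pos: [0.5091, 0.3787, 0.2149]
orientation: [-0.509, -0.49, 0.491, 0.509]
contact_force: [-0.3, -1.0, -0.0]
width: 0.0004
```

```bash
python3 look.py pics/scene8.png; python3 - <<'E'
from h import *
p=[0.5031,-0.0314,-0.0027,1.5303]
print((proj("scene",T(p,[[.17,0,.097],[.17,0,.087]]))-[225-.37,140-.37])*4)
from rig import ctrl
c=ctrl.read_camera("top")["color"][:,:,::-1][150:350,195:435]; cv2.imwrite("pics/top8.png",cv2.resize(c,None,fx=3,fy=3,interpolation=2))
E
```

```text
10.1 [0.5091 0.3787 0.2149] [-0.25 -1.03 -0.02]
[[695.40854209 429.07373783]
 [692.86877588 444.0350888 ]]
```

View pics/scene8.png

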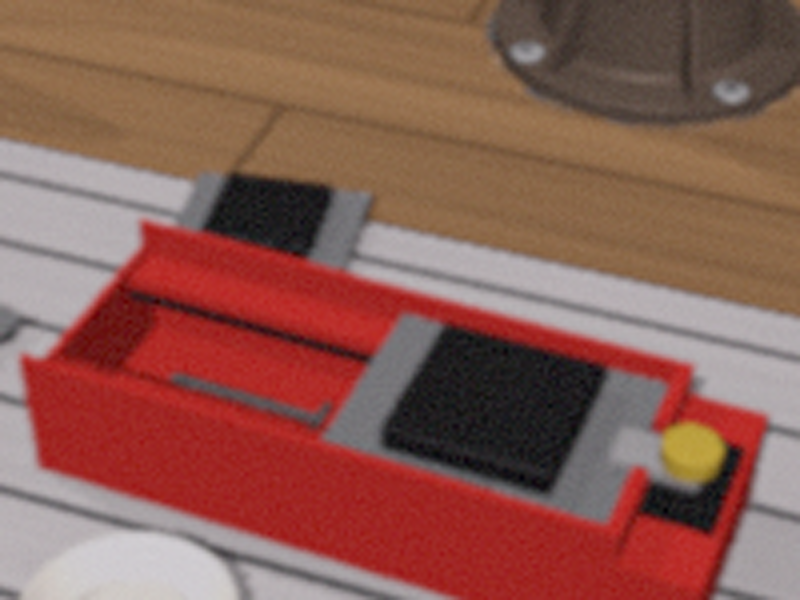

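View pics/top8.png

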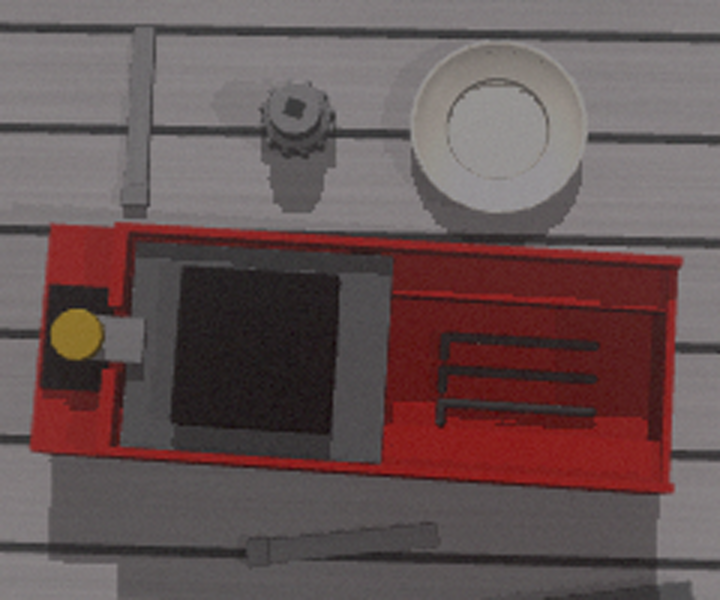

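The button centre moved down from about (695,436) to (693,451) in the scene crop, which is 15 px, the full 10 mm. The board is seated, the bystanders are where they were, and the hand is clear. I'm handing in.

```bash
python3 -c "
from rig import ctrl
print(ctrl.hand_in())"
```

```text
the job is handed in; nothing more can be done
None
```

The tool case is closed. I pushed the large cover board about 109 mm along its rails with shut fingertips until it dropped into its notches. Then I pressed the yellow latch button to its hard stop and withdrew the hand. The job was handed in at about 10 s and reported no verdict.

- **Board:** in the last pictures its front and rear corners match the seated pose (x ≈ 70 mm, height ≈ 52 mm, level). Some corners fit up to about 4 mm short along the rails, close to the 66 mm limit but about at the limit of what the pictures can show.
- **Latch button:** the fingertips stopped hard at z = 0.087 m under about 20 N. After I let go, the button stayed 15 px lower in the picture, which is its full 10 mm of travel.
- **Bystanders:** the saucer, bottom bracket tool and both tire levers looked unmoved in the last top picture; I did not measure them. The hand ended clear of everything.
- **Disagreement:** my fit put the stool top at z = -3 mm, while the button stopped at the height expected for z = 0. That small offset made no difference to the job.

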